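# Switch off the isolator and lock it with the spring clamp

### The arm

A 6-joint arm with a two-finger parallel gripper is mounted at the origin on the work surface. World frame = base frame: x ahead of the robot, y to its left, z up, the work surface at z = 0. Lengths are in m, angles in degrees, forces in N, time in s.
With the tool pointing down it reaches from about 0.375 to 0.925 m from the base axis. Payload 5.7 kg.
Tool frame: the origin (TCP) lies at the very end of the fingers, on their centre line; the grasp point (between the pads) lies 19 mm behind it (arm.grip_point_offset is the distance from the TCP to the grasp point, in m); z points along the fingers, y is the line along which they close (so a half turn about z gives the same grasp; the last joint's range is limited). The gripper opens to 88 mm and grips with 3 to 60 N. Pads are 20 mm wide; open, the fingers measure 115 mm over their backs; the gripper's body (75 mm by 178 mm) begins 61 mm behind the grasp point.
Start: joints at [-72.37, 20.558, 86.54, -0, 72.909, -6.595], TCP at [0.246, -0.547, 0.223] pointing down, gripper open.
Joint ranges: [-170.27, 170.27], [-57.76, 135], [12.27, 136.19], [-55.21, 235.2], [11.17, 155.16], [-170.74, 170.74]. Speed limits (degrees/s): [136.94, 136.94, 180, 180, 180, 180].

### API

Orientations are given as a 3x3 rotation matrix whose columns are the frame's x, y, z axes.
In Python, from bench import arm gives the robot as it stands.
- The arm moves only by the tool arm_command, never from a script. Its argument "commands" is a list that holds one entry, the list of rows, each a list of 7 numbers: the turn, a rotation vector about the tool's x, y, z scaled (see below), then the shift along the tool's x, y, z scaled (see below), then the opening, from -1 (shut) to 1 (fully open). A call has 1 to 12 rows; each row shifts and turns the commanded pose from where the row before left it, along the tool's axes as they then stand; what a row does not reach is not made up. The controller multiplies each number of a shift by 300 mm and each number of a turn by 60 degrees. A row lasts 1/12 s, in which the tool goes at most 41.7 mm and 7.16 degrees, less where a joint would pass 70% of its speed; a pose out of reach is approached as far as the arm can. A call with a number of a shift or a turn outside -1 to 1 is refused whole. A call with a gripper value outside its range is refused whole. The fingers move at their own pace and stop on an object; "newtons" is the grip in N (left out, the last holds). Time passes only in rows, so rows that do not move let the fingers close. It gives the time, the measured TCP pose, the force, the opening and the grip force at its end, in the units of the state.
- arm.read_state(): the state, without advancing time (a new reading comes with each control period).
- arm.read_camera(name): name is "scene" or "side" or "wrist"; returns a dict with "image" (384x512x3 uint8, red, green, blue), "fx", "fy", "cx", "cy" (pixels), "R" (3x3) and "t" (3): a world point X has camera coordinates R X + t; the wrist camera has in their place "tool_from_camera" (4x4, takes a point from camera to tool coordinates, whose origin is the TCP and whose axes are the flange's). Camera axes: x right, y down, z forward; pixel columns grow to the right and rows downward; lengths in m; the calibration is good to about 2 mm. The wrist camera is an equidistant fisheye: a pixel r from the principal point sees the ray r / f radians off the axis. A picture is of the moment at which its call begins: read the wrist's pose just before it. There is no depth.
- arm.close_job(): hands the job in; it is judged then, once.
The state is a dict: "time_s": time; "qpos": joint angles; "qd": joint speeds; "effort": joint torques, N m; "eef_pos": TCP position; "eef_rot": TCP orientation; "wrist_force": force on the tool from outside, world axes, zero at the start; "wrist_torque": the same for the moment, N m; "gripper_width": finger opening in m; "grasp_force": force on a finger pad.
Only numpy, scipy, OpenCV 4.12 (cv2) and the standard library are available. Lean on these libraries where they do the work, as an engineer would, in place of code of your own. Each camera call takes 0.05 s, during which the arm holds its last target. There are 200 camera calls.

### The job

The instrument is due for service: turn the red handle of the sloping isolator box from on (in line with the green marks) fully to off (in line with the red marks). Then take the orange spring clamp off its yellow parking stand and clip it over the middle of the handle, square to it and pushed fully home so that the clamp's steel hub sits on top of the handle's bar, without forcing it, and let go. The handle must stay off; leave the bottle, the jar and the wrench where they are.

Things in the scene. Friction and masses are not known exactly. Their poses are not given: they have to be found in the camera images.
- isolator: Fixed grey switch box, 150 x 150 x 60 mm, on a black stand; its white face leans 28 degrees from level towards its front. Origin: centre of the stand's foot on the bench, z up, -x its front (towards the robot). Face normal (-sin 28, 0, cos 28) in these axes; the face's centre (handle shaft) is 14 mm to the front of the origin and 111 mm up; the box's upper back edge is 147 mm up.
- handle_top (a point): Centre of the top of the red handle bar, on its turning axis, 42 mm out from the face. Bar 80 mm long, 16 mm thick, 36 mm high from its foot, parallel sides; under it a yellow disc (92 mm diameter, 5 mm thick) lies on the face. Axes turn with the handle: x along the bar, y across its thickness, z out of the face (28 degrees from vertical).
- handle (a joint): Turn of the handle in rad: 0 = on (bar along the slope of the face, between the green marks), 1.57 = off (bar level, between the red marks), with stops at both. Grows clockwise as seen looking onto the face (a negative turn about handle_top's z). Stiff (about 0.15 N m): it stays where it is left.
- clamp: Orange sprung clamp like a big clothes-peg, 95 x 28 mm, 0.14 kg. Origin on its hinge pin: x along the pin, y the way the jaws open, z from jaws to paddles. Steel hub of 12 mm radius round the pin. Jaws reach 36 mm to -z, 6 mm thick; paddles reach 59 mm to +z, and squeezing them (6 to 12 N) opens the jaws. Starts clipped on the stand's rail, jaws down, hub on the rail's top, x along the rail.
- clamp_grip (a point): Point midway between the paddles, 40 mm from the pin along the clamp's z: where to grasp, fingers closing along the clamp's y. The paddles measure 41 mm over their outsides here; squeezed to the stop, 26 mm over flat parallel outsides, from 12 to 60 mm above the pin.
- clamp_throat (a point): Bottom of the hub between the jaws, 12 mm from the pin towards the jaws: the point that sits on the top of the bar or rail when the clamp is fully home. Axes as the clamp's.
- clamp_jaw (a joint): Opening of the jaws in rad: 0 = gripping a 16 mm bar, 0.36 = stop, wide open (29 mm between the jaw tips), about -0.15 = shut on nothing.
- stand: Fixed parking stand: black foot 150 x 100 x 12 mm with a yellow upright rail 140 mm long (x), 16 mm thick (y), its top 85 mm above the bench. Origin: centre of the foot's underside.
- amber_bottle: Loose amber glass bottle, 72 mm diameter, 150 mm tall, standing; origin at the centre of its foot. To be left alone.
- clear_jar: Loose clear jar with blue cap, 64 mm diameter, 90 mm tall, standing; origin at the centre of its foot. To be left alone.
- wrench: Loose steel wrench, 150 mm long, lying along its x; origin under its centre. To be left alone.
Not all that is in view belongs to the job. Of the things that look like the isolator, the middle-sized one is meant.

How it is judged:
By the outcome, as a careful person would: the job done as asked, in the order asked, and still so for the second after the job is handed in, with the robot touching nothing.
It also fails if it takes over 58 s, if anything falls off the work surface, if the arm or the gripper's body presses on something with over 40 N, if the wrist force passes 120 N, or if a joint passes its speed limit or range.

## Working session

There is one attempt and no reset: what is moved stays moved. The work goes in short steps, Python scripts to look and compute and a tool call to move; the robot and the scene stay as the last step left them, time stands still between calls to the robot, and variables do not carry over. Pictures are saved under pics/ and viewed, at most 10 in all, crops included, and the job is handed in when it is done.

Besides the shell and the picture viewer there is one more tool, called after ">>>" by a JSON object that holds its "name" and its "arguments", one argument or row to a line. arm_command: Moves the arm, as the interface text tells. Its arguments: {"type":"object","properties":{"commands":{"type":"array","items":{"type":"array","items":{"type":"array","items":{"type":"number","minimum":-1,"maximum":1}}}},"newtons":{"type":"number"}},"required":["commands"]}

```bash
mkdir -p pics; python3 - <<'E'
from bench import arm
import cv2,numpy as np
a=arm.read_camera("scene");b=arm.read_camera("side");s=arm.read_state();c=arm.read_camera("wrist")
for n,d in (("scene",a),("side",b),("wrist",c)):
    cv2.imwrite(f"pics/{n}0.png",d["image"][:,:,::-1]); print(n,{k:(np.round(v,4).tolist()) for k,v in d.items() if k!="image"})
print(s)
E
ls
```

```text
scene {'fx': 383.3541, 'fy': 383.3541, 'cx': 257.0228, 'cy': 189.7687, 'R': [[-0.7841, 0.6206, 0.0014], [0.486, 0.6155, -0.6205], [-0.3859, -0.4858, -0.7842]], 't': [0.3059, -0.3046, 1.5108]}
side {'fx': 452.7635, 'fy': 452.7635, 'cx': 265.0705, 'cy': 194.7255, 'R': [[-0.7801, -0.6257, -0.0025], [-0.3939, 0.4942, -0.775], [0.4861, -0.6036, -0.632]], 't': [0.557, 0.2295, 1.1645]}
wrist {'fx': 297.3186, 'fy': 297.3186, 'cx': 258.7765, 'cy': 187.1004, 'tool_from_camera': [[-0.0005, -0.9548, -0.2974, 0.0806], [1.0, -0.0004, -0.0004, -0.0002], [0.0002, -0.2974, 0.9548, -0.1614], [0.0, 0.0, 0.0, 1.0]]}
{'time_s': 0.1, 'qpos': array([-7.23687496e+01,  2.05934748e+01,  8.65904439e+01, -1.27282447e-03,
        7.29101695e+01, -6.59580692e+00]), 'qd': array([-0.04022386, -0.06438943, -0.17853154,  0.00763421, -0.04102489,
       -0.07713763]), 'effort': array([ 1.48738113e-04, -5.16357172e+01, -2.71406186e+01,  6.75824820e-02,
        2.77869729e-02, -2.89258571e-05]), 'eef_pos': array([ 0.24600095, -0.54657944,  0.22191269]), 'eef_rot': array([[ 9.11923790e-01,  4.10359273e-01, -5.17626448e-04],
       [ 4.10359565e-01, -9.11922474e-01,  1.55857767e-03],
       [ 1.67541608e-04, -1.63371702e-03, -9.99998651e-01]]), 'wrist_force': array([-0.18853598,  1.03971735,  0.04100374]), 'wrist_torque': array([-0.0457242 , -0.01153105,  0.01833194]), 'grasp_force': 0.0, 'gripper_width': 0.08768301387651435}
pics
```

View pics/scene0.png

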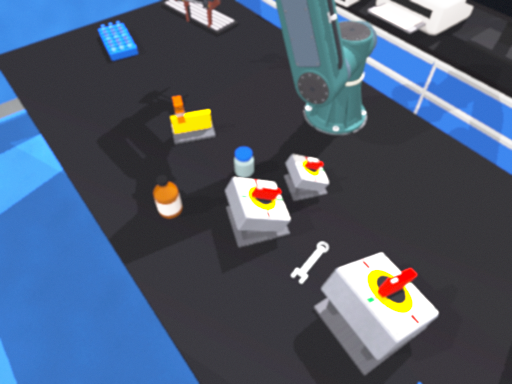

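View pics/side0.png

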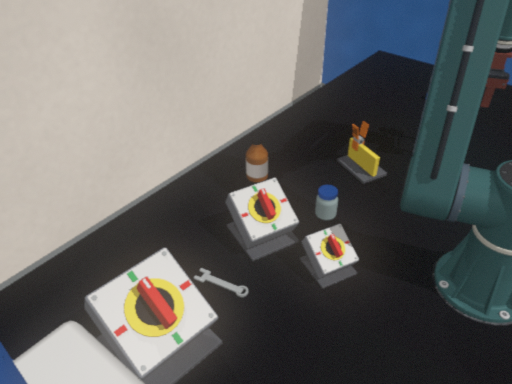

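The scene view shows three isolators. The middle-sized one is at scene (260,205) and side (265,212). The clamp on its yellow rail is at scene (180,115) and side (360,145). Next I'll triangulate by colour.

```bash
cat > h.py <<'E'
import cv2,numpy as np
from bench import arm
def masks(im):
    h=cv2.cvtColor(im,cv2.COLOR_RGB2HSV).astype(int);H,S,V=h[...,0],h[...,1],h[...,2]
    k=(S>130)&(V>70)
    return dict(red=k&((H<5)|(H>174)),orange=k&(H>=6)&(H<18),yellow=k&(H>=22)&(H<36),green=(S>90)&(V>60)&(H>45)&(H<90))
def blobs(m,roi,mina=3):
    x0,y0,x1,y1=roi;z=np.zeros(m.shape,np.uint8);z[y0:y1,x0:x1]=m[y0:y1,x0:x1]
    n,l,st,c=cv2.connectedComponentsWithStats(z,connectivity=8)
    return [(c[i].round(1).tolist(),int(st[i,4]),st[i,:4].tolist()) for i in range(1,n) if st[i,4]>=mina]
def ray(d,uv,s=None):
    uv=np.asarray(uv,float)
    if "R" in d:
        v=np.array([(uv[0]-d["cx"])/d["fx"],(uv[1]-d["cy"])/d["fy"],1]);R=np.array(d["R"]);return -R.T@d["t"],R.T@v/np.linalg.norm(v)
    q=np.array([(uv[0]-d["cx"])/d["fx"],(uv[1]-d["cy"])/d["fy"]]);r=np.linalg.norm(q)
    v=np.array([*(q*np.sinc(r/np.pi)),np.cos(r)]);T=np.array(d["tool_from_camera"])
    E=np.array(s["eef_rot"]);return E@T[:3,3]+s["eef_pos"],E@(T[:3,:3]@v)
def tri(rs):
    A=0;b=0
    for o,v in rs:
        P=np.eye(3)-np.outer(v,v);A=A+P;b=b+P@o
    x=np.linalg.solve(A,b);return x,[round(float(np.linalg.norm((np.eye(3)-np.outer(v,v))@(x-o)))*1e3,1) for o,v in rs]
def onplane(r,p,n):
    o,v=r;return o+v*(np.dot(np.subtract(p,o),n)/np.dot(v,n))
E
python3 - <<'E'
from h import *
import pickle
a=arm.read_camera("scene");b=arm.read_camera("side")
pickle.dump((a,b),open("v0.pkl","wb"))
for n,d,R in (("scene",a,[(220,170,295,245),(160,85,225,145)]),("side",b,[(225,170,305,255),(335,115,390,185)])):
    m=masks(d["image"])
    for r in R:
        for k in m: print(n,r,k,blobs(m[k],r))
A=cv2.resize(a["image"][85:245,160:300],None,fx=3.2,fy=3.2,interpolation=cv2.INTER_CUBIC)
B=cv2.resize(b["image"][110:260,220:390],None,fx=2.3,fy=2.3,interpolation=cv2.INTER_CUBIC)
c=np.zeros((512,A.shape[1]+B.shape[1],3),np.uint8)[:, :800]; c[:A.shape[0],:A.shape[1]]=A; w=c.shape[1]-A.shape[1];c[:B.shape[0],A.shape[1]:]=B[:,-w:]
cv2.imwrite("pics/c1.png",c[...,::-1]); print(A.shape,B.shape)
E
```

```text
scene (220, 170, 295, 245) red [([266.6, 193.4], 259, [253, 187, 29, 14])]
scene (220, 170, 295, 245) orange [([253.7, 193.1], 13, [252, 188, 5, 11]), ([273.0, 198.8], 5, [271, 198, 5, 3])]
scene (220, 170, 295, 245) yellow [([260.8, 201.3], 185, [249, 187, 26, 23])]
scene (220, 170, 295, 245) green []
scene (160, 85, 225, 145) red []
scene (160, 85, 225, 145) orange [([177.7, 104.3], 165, [171, 95, 14, 19]), ([180.7, 118.7], 27, [178, 116, 6, 6])]
scene (160, 85, 225, 145) yellow [([192.0, 121.0], 736, [169, 108, 43, 26])]
scene (160, 85, 225, 145) green []
side (225, 170, 305, 255) red [([266.2, 204.6], 240, [258, 190, 17, 29]), ([283.0, 200.0], 11, [281, 199, 5, 3]), ([244.4, 214.6], 11, [242, 214, 6, 3])]
side (225, 170, 305, 255) orange [([258.1, 179.2], 44, [249, 176, 19, 6]), ([257.7, 195.5], 6, [257, 193, 2, 6]), ([267.6, 196.2], 8, [266, 193, 5, 7]), ([271.8, 214.8], 18, [266, 208, 10, 12])]
side (225, 170, 305, 255) yellow [([262.8, 209.1], 308, [249, 194, 31, 29])]
side (225, 170, 305, 255) green [([254.7, 188.6], 9, [253, 187, 4, 4]), ([274.0, 226.5], 8, [273, 225, 3, 4])]
side (335, 115, 390, 185) red []
side (335, 115, 390, 185) orange [([360.1, 129.6], 199, [352, 121, 17, 18]), ([354.7, 144.9], 50, [352, 139, 7, 12]), ([363.3, 142.3], 6, [362, 141, 3, 3])]
side (335, 115, 390, 185) yellow [([364.4, 157.6], 625, [348, 137, 33, 39])]
side (335, 115, 390, 185) green []
(512, 448, 3) (345, 391, 3)
```

View pics/c1.png

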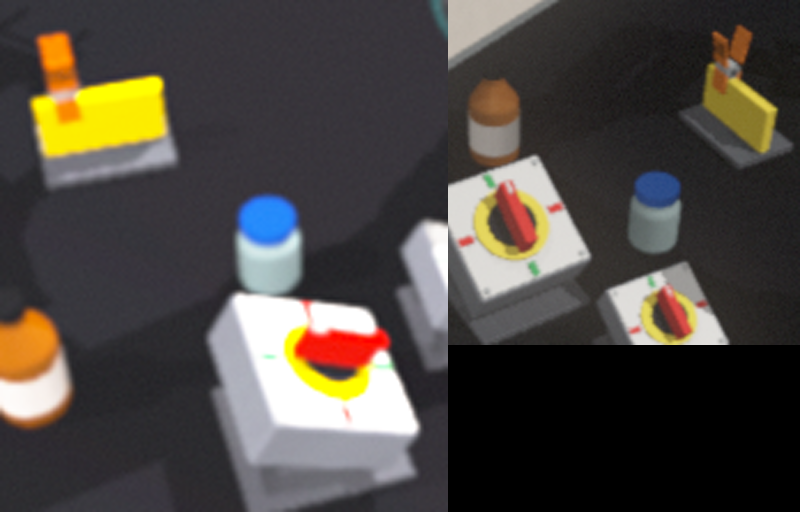

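The crop shows the isolator marks clearly. In the side view green is at (254.7,188.6) and (274,226.5), and red at (283,200) and (244.4,214.6). In the scene view green is at about (244,196) and (280,199), and red at (257,182.5) and (268.4,214). The clamp sits off-centre on the rail, with its hub at scene (179.7,115) and side (360,140).

```bash
python3 - <<'E'
from h import *
import pickle
a,b=pickle.load(open("v0.pkl","rb"))
def t(n,p,q): x,e=tri([ray(a,p),ray(b,q)]);print(n,x.round(4),e);return x
G=[(244.1,196.3),(279.7,199.4)];Rr=[(256.6,182.5),(268.4,214.1)]
for i in 0,1:
  for q in ((254.7,188.6),(274,226.5)): t(f"g{i}",G[i],q)
  for q in ((283,200),(244.4,214.6)): t(f"r{i}",Rr[i],q)
t("disc",(261,200),(265,208.5))
t("hub",(179.7,114.6),(360,140.4))
t("rail L",(170.6,114.6),(349.6,139.4)); t("rail R",(210,109.5),(377.4,157))
t("rail Lx",(170.6,114.6),(377.4,157))
t("bottle",(165,181),(257,148));t("jarcap",(244,152),(327.5,190))
for n,d in(("scene",a),("side",b)): print(n,ray(d,(256,192)))
E
```

```text
g0 [0.593 0.197 0.141] [1.1, 1.1]
g0 [0.5462 0.1443 0.0125] [22.7, 22.7]
r0 [0.521  0.1625 0.115 ] [1.2, 1.2]
r0 [0.5566 0.2386 0.1458] [46.6, 46.6]
g1 [0.5417 0.2777 0.1988] [20.1, 20.1]
g1 [0.4933 0.2379 0.0869] [1.0, 1.0]
r1 [0.5299 0.21   0.0968] [51.0, 51.0]
r1 [0.5658 0.2726 0.1138] [0.5, 0.5]
disc [0.5453 0.2131 0.1037] [2.7, 2.7]
hub [ 0.526  -0.2767  0.0861] [3.2, 3.2]
rail L [ 0.5591 -0.2764  0.089 ] [8.5, 8.5]
rail R [ 0.4305 -0.222   0.0917] [0.1, 0.1]
rail Lx [ 0.5039 -0.4116 -0.032 ] [9.2, 9.2]
bottle [0.7371 0.0057 0.1237] [6.4, 6.4]
jarcap [0.4627 0.023  0.093 ] [0.3, 0.3]
scene (array([0.97096523, 0.73165933, 0.99540739]), array([-0.38098426, -0.4838966 , -0.78784204]))
side (array([-0.04119917,  0.93792256,  0.91518712]), array([ 0.50399579, -0.59386483, -0.62714655]))
```

>>> {"name": "arm_command", "arguments": {
  "commands": [
    [[0,0,0,0.1,-0.046,-0.016,1],[0,0,0,0.1,-0.046,-0.016,1],[0,0,0,0.1,-0.046,-0.016,1],[0,0,0,0.1,-0.046,-0.016,1],[0,0,0,0.1,-0.046,-0.016,1],[0,0,0,0.1,-0.046,-0.016,1],[0,0,0,0.1,-0.046,-0.016,1],[0,0,0,0.1,-0.046,-0.016,1],[0,0,0,0.1,-0.046,-0.016,1],[0,0,0,0.1,-0.046,-0.016,1],[0,0,0,0.1,-0.046,-0.016,1],[0,0,0,0,0,0,1]]
  ]
}}

```text
time_s: 1.25
eef_pos: [0.4884, -0.2694, 0.2764]
eef_rot: [[0.91, 0.414, 0.003], [0.414, -0.91, 0.001], [0.004, 0.0, -1.0]]
wrist_force: [0.6, -1.0, 0.8]
gripper_width: 0.0876
grasp_force: 0.0
```

```bash
cat >> h.py <<'E'
def look(name,*kinds):
    s=arm.read_state();c=arm.read_camera("wrist");cv2.imwrite(f"pics/{name}.png",c["image"][...,::-1])
    import pickle;pickle.dump((s,c),open(name+".pkl","wb"))
    print(s["time_s"],s["eef_pos"].round(4),s["qpos"].round(1))
    return s,c
def plan(s,p,R):
    from scipy.spatial.transform import Rotation as Q
    E=np.array(s["eef_rot"]);rv=np.degrees(Q.from_matrix(E.T@R).as_rotvec());d=np.subtract(p,s["eef_pos"])
    print("rot deg",rv.round(2),"units",(rv/60).round(3)," shift before rot:",(E.T@d/.3).round(4)," after:",(R.T@d/.3).round(4),"mm",(np.linalg.norm(d)*1e3).round(1))
def frame(xyaw,n):
    n=np.array(n)/np.linalg.norm(n);x=np.array([np.cos(xyaw),np.sin(xyaw),0]);x=x-n*(x@n);x/=np.linalg.norm(x)
    return np.c_[x,np.cross(-n,x),-n]
E
python3 - <<'E'
from h import *
s,c=look("w1")
m=masks(c["image"])
for k in("orange","yellow"):print(k,blobs(m[k],(0,0,512,384),20))
E
```

```text
1.25 [ 0.4884 -0.2694  0.2764] [-36.1  14.4  87.7   0.2  77.8  29.4]
orange []
yellow [([245.6, 149.7], 511, [206, 112, 83, 86]), ([289.3, 156.7], 206, [278, 144, 24, 29])]
```

View pics/w1.png

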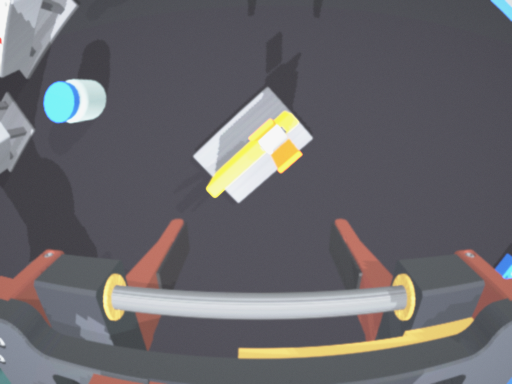

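The wrist view shows the rail running from (213,190) to (288,120). The clamp's paddles are at about (262,130) and (288,155), with the hub near (270,138).

```bash
python3 - <<'E'
from h import *
import pickle
s,c=pickle.load(open("w1.pkl","rb"))
im=c["image"]; z=[0,0,1]
for p,h in (((213,187),.085),((289,121),.085),((270,138),.105),((262,130),.15),((288,155),.15)): print(p,onplane(ray(c,p,s),[0,0,h],z).round(4),im[p[1],p[0]])
# handle pre-pose
yaw=np.radians(-22.2);X=np.array([np.cos(yaw),np.sin(yaw),0]);n=-np.sin(np.radians(28))*X+[0,0,np.cos(np.radians(28))]
top=np.array([.5433,.2175,.112])+.042*n;print("top",top,"n",n)
R=frame(yaw+np.pi,n);print(R.round(3));plan(s,top+.13*n,R)
E
```

```text
(213, 187) [ 0.4386 -0.2287  0.085 ] [247 247 172]
(289, 121) [ 0.5517 -0.2797  0.085 ] [247 247 125]
(270, 138) [ 0.5257 -0.266   0.105 ] [247 247 247]
(262, 130) [ 0.5344 -0.2516  0.15  ] [247 247 128]
(288, 155) [ 0.5226 -0.2852  0.15  ] [247 199  75]
top [0.52504386 0.22495019 0.1490838 ] n [-0.43466991  0.1773855   0.88294759]
[[-0.817  0.378  0.435]
 [ 0.334  0.926 -0.177]
 [-0.469  0.    -0.883]]
rot deg [ -32.21  -14.08 -130.17] units [-0.537 -0.235 -2.169]  shift before rot: [ 0.6536 -1.5973  0.044 ]  after: [ 0.6491  1.5718 -0.2977] mm 517.9
```

>>> {"name": "arm_command", "arguments": {
  "commands": [
    [[0,0,0,0.047,-0.114,0.003,1],[0,0,0,0.047,-0.114,0.003,1],[0,0,0,0.047,-0.114,0.003,1],[0,0,0,0.047,-0.114,0.003,1],[0,0,0,0.047,-0.114,0.003,1],[0,0,0,0.047,-0.114,0.003,1],[0,0,0,0.047,-0.114,0.003,1],[0,0,0,0.047,-0.114,0.003,1],[0,0,0,0.047,-0.114,0.003,1],[0,0,0,0.047,-0.114,0.003,1],[0,0,0,0.047,-0.114,0.003,1],[0,0,0,0.047,-0.114,0.003,1]]
  ]
}}

```text
time_s: 2.3
eef_pos: [0.4704, 0.1709, 0.2645]
eef_rot: [[0.912, 0.409, -0.0], [0.409, -0.912, -0.001], [-0.0, 0.001, -1.0]]
wrist_force: [0.2, 0.1, 0.4]
gripper_width: 0.088
grasp_force: 0.0
```

>>> {"name": "arm_command", "arguments": {
  "commands": [
    [[0,0,0,0.047,-0.114,0.003,1],[0,0,0,0.047,-0.114,0.003,1],[-0.0268,-0.0117,-0.1084,0,0,0,1],[-0.0268,-0.0117,-0.1084,0,0,0,1],[-0.0268,-0.0117,-0.1084,0,0,0,1],[-0.0268,-0.0117,-0.1084,0,0,0,1],[-0.0268,-0.0117,-0.1084,0,0,0,1],[-0.0268,-0.0117,-0.1084,0,0,0,1],[-0.0268,-0.0117,-0.1084,0,0,0,1],[-0.0268,-0.0117,-0.1084,0,0,0,1],[-0.0268,-0.0117,-0.1084,0,0,0,1],[-0.0268,-0.0117,-0.1084,0,0,0,1]]
  ]
}}

```text
time_s: 3.3
eef_pos: [0.4689, 0.2432, 0.2626]
eef_rot: [[0.019, 0.987, 0.158], [0.971, 0.02, -0.24], [-0.24, 0.158, -0.958]]
wrist_force: [-0.1, -0.5, -0.5]
gripper_width: 0.0878
grasp_force: 0.0
```

>>> {"name": "arm_command", "arguments": {
  "commands": [
    [[-0.0268,-0.0117,-0.1084,0,0,0,1],[-0.0268,-0.0117,-0.1084,0,0,0,1],[-0.0268,-0.0117,-0.1084,0,0,0,1],[-0.0268,-0.0117,-0.1084,0,0,0,1],[-0.0268,-0.0117,-0.1084,0,0,0,1],[-0.0268,-0.0117,-0.1084,0,0,0,1],[-0.0268,-0.0117,-0.1084,0,0,0,1],[-0.0268,-0.0117,-0.1084,0,0,0,1],[-0.0268,-0.0117,-0.1084,0,0,0,1],[-0.0268,-0.0117,-0.1084,0,0,0,1],[0,0,0,0,0,0,1],[0,0,0,0,0,0,1]]
  ]
}}

```text
time_s: 4.3
eef_pos: [0.4683, 0.2431, 0.2627]
eef_rot: [[-0.816, 0.387, 0.429], [0.342, 0.922, -0.182], [-0.466, -0.002, -0.885]]
wrist_force: [-0.2, -0.2, 0.1]
gripper_width: 0.0871
grasp_force: 0.0
```

```bash
python3 - <<'E'
from h import *
s,c=look("w2");print(s["eef_rot"].round(3).tolist())
m=masks(c["image"])
for k in("red","yellow","green"):print(k,blobs(m[k],(0,0,512,384),15))
E
```

```text
4.3 [0.4683 0.2431 0.2627] [ 36.6   7.1 105.9 -29.1  55.7 -16.4]
[[-0.816, 0.387, 0.429], [0.342, 0.922, -0.182], [-0.466, -0.002, -0.885]]
red [([154.8, 10.9], 416, [143, 0, 22, 26]), ([119.7, 4.8], 55, [115, 2, 11, 7]), ([262.1, 172.7], 1111, [254, 138, 18, 77]), ([313.6, 169.5], 109, [307, 166, 14, 8]), ([210.4, 171.0], 97, [204, 168, 14, 7])]
yellow [([161.0, 15.3], 824, [129, 0, 65, 32]), ([262.1, 167.1], 2384, [223, 131, 79, 76]), ([34.5, 198.9], 1728, [10, 166, 51, 73])]
green [([158.4, 41.7], 70, [156, 36, 6, 13]), ([261.3, 117.9], 113, [258, 111, 8, 15]), ([262.6, 220.0], 55, [260, 216, 7, 9])]
```

View pics/w2.png

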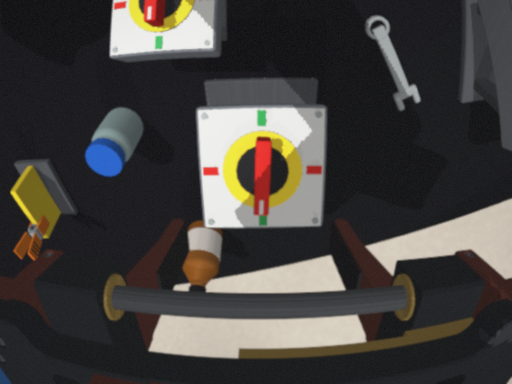

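The wrist view shows the isolator face-on. The handle is at (262,173) and lines up with the green marks at (261,118) and (263,220). The red marks are at (210,171) and (314,170).

```bash
cat > iso.py <<'E'
from h import *
def iso(s,c,gr,rd,dw,zoff=0):
    "refine from green (near,far), red (L,R) mark pixels"
    yaw=np.radians(-22.2)
    for _ in range(3):
        X=np.array([np.cos(yaw),np.sin(yaw),0]);n=-np.sin(np.radians(28))*X+[0,0,np.cos(np.radians(28))]
        # origin unknown xy, face centre height .111: solve plane through centre
        if _==0: C=np.array([.5433,.2175,.111])
        P=[onplane(ray(c,p,s),C,n) for p in (*gr,*rd)]
        g=P[1]-P[0];r=P[3]-P[2]
        yaw=np.mean([np.arctan2(g[1],g[0]),np.arctan2(r[1],r[0])-np.pi/2])
        M=np.mean(P,0)
        # the ray through M hits height .111
        o=ray(c,gr[0],s)[0];v=M-o;C=o+v*(.111-o[2])/v[2]
        print("yaw g,r",np.degrees(np.arctan2(g[1],g[0])).round(2),(np.degrees(np.arctan2(r[1],r[0]))-90).round(2),"C",C.round(4),"spacing",np.linalg.norm(g).round(4),np.linalg.norm(r).round(4))
    D=[onplane(ray(c,p,s),C+.005*n,n) for p in dw];print("disc",np.linalg.norm(D[1]-D[0]).round(4))
    return C,yaw,n
E
python3 - <<'E'
from iso import *
import pickle
s,c=pickle.load(open("w2.pkl","rb"))
C,yaw,n=iso(s,c,[(261.3,117.9),(262.6,221)],[(210.4,171),(313.6,169.5)],[(222.5,169),(302,169)])
top=C+.042*n;print("top",top.round(4))
E=np.array(s["eef_rot"])
for p in((263,141),(262,212)):print("bar end",onplane(ray(c,p,s),top,n).round(4))
plan(s,top+.02*n,frame(yaw+np.pi,n))
plan(s,top-.027*n,frame(yaw+np.pi,n))
E
```

```text
yaw g,r -21.76 -21.76 C [0.5439 0.2141 0.111 ] spacing 0.1239 0.1203
yaw g,r -21.76 -21.62 C [0.5439 0.2141 0.111 ] spacing 0.1242 0.1206
yaw g,r -21.76 -21.59 C [0.5439 0.2141 0.111 ] spacing 0.1242 0.1206
disc 0.091
top [0.5256 0.2214 0.1481]
bar end [0.4926 0.2362 0.1289]
bar end [0.5536 0.2098 0.1642]
rot deg [-0.58 -0.21 -0.92] units [-0.01  -0.003 -0.015]  shift before rot: [-0.0023  0.0071  0.3667]  after: [-0.001   0.0034  0.3667] mm 110.0
rot deg [-0.58 -0.21 -0.92] units [-0.01  -0.003 -0.015]  shift before rot: [-0.0028  0.0087  0.5233]  after: [-0.001   0.0034  0.5234] mm 157.0
```

>>> {"name": "arm_command", "arguments": {
  "commands": [
    [[-0.01,-0.003,-0.015,0,0,0,1],[0,0,0,-0.001,0.003,0.1,1],[0,0,0,0,0,0.1,1],[0,0,0,0,0,0.1,1],[0,0,0,0,0,0.06,1],[0,0,0,0,0,0.05,1],[0,0,0,0,0,0.05,1],[0,0,0,0,0,0.03,1],[0,0,0,0,0,0.03,1],[0,0,0,0,0,0,1],[0,0,0,0,0,0,1]]
  ],
  "newtons": 25
}}

```text
time_s: 5.27
eef_pos: [0.5373, 0.2182, 0.1252]
eef_rot: [[-0.822, 0.366, 0.437], [0.323, 0.931, -0.172], [-0.469, -0.0, -0.883]]
wrist_force: [-0.0, -0.2, 0.5]
gripper_width: 0.0878
grasp_force: 0.0
```

```bash
python3 - <<'E'
from iso import *
import pickle
s0,c=pickle.load(open("w2.pkl","rb"))
C,yaw,n=iso(s0,c,[(261.3,117.9),(262.6,221)],[(210.4,171),(313.6,169.5)],[(222.5,169),(302,169)])
s=arm.read_state();print(s["eef_pos"],s["wrist_force"])
plan(s,C+(.042-.027)*n,frame(yaw+np.pi,n))
E
```

```text
yaw g,r -21.76 -21.76 C [0.5439 0.2141 0.111 ] spacing 0.1239 0.1203
yaw g,r -21.76 -21.62 C [0.5439 0.2141 0.111 ] spacing 0.1242 0.1206
yaw g,r -21.76 -21.59 C [0.5439 0.2141 0.111 ] spacing 0.1242 0.1206
disc 0.091
[0.53726303 0.21823624 0.12520659] [-0.02917084 -0.18162263  0.51006671]
rot deg [ 0.1  -0.01  0.18] units [ 0.002 -0.     0.003]  shift before rot: [-0.0005 -0.0047  0.0039]  after: [-0.0005 -0.0047  0.0039] mm 1.8
```

>>> {"name": "arm_command", "arguments": {
  "commands": [
    [[0,0,0,0,-0.005,0,0.2],[0,0,0,0,0,0,-0.4],[0,0,0,0,0,0,-0.8],[0,0,0,0,0,0,-1],[0,0,0,0,0,0,-1],[0,0,0,0,0,0,-1],[0,0,0,0,0,0,-1],[0,0,0,0,0,0,-1]]
  ],
  "newtons": 25
}}

```text
time_s: 5.93
eef_pos: [0.5366, 0.217, 0.1254]
eef_rot: [[-0.822, 0.366, 0.437], [0.323, 0.931, -0.171], [-0.469, 0.0, -0.883]]
wrist_force: [0.7, 0.2, -0.6]
gripper_width: 0.0381
grasp_force: 0.0
```

>>> {"name": "arm_command", "arguments": {
  "commands": [
    [[0,0,0,0,0,0,-1],[0,0,0,0,0,0,-1],[0,0,0,0,0,0,-1],[0,0,0,0,0,0,-1],[0,0,0,0,0,0,-1],[0,0,0,0,0,0,-1],[0,0,0,0,0,0,-1],[0,0,0,0,0,0,-1]]
  ]
}}

```text
time_s: 6.6
eef_pos: [0.537, 0.2178, 0.1254]
eef_rot: [[-0.822, 0.365, 0.438], [0.323, 0.931, -0.17], [-0.47, 0.002, -0.883]]
wrist_force: [1.8, 5.0, -3.7]
gripper_width: 0.0162
grasp_force: 24.6
```

>>> {"name": "arm_command", "arguments": {
  "commands": [
    [[0,0,0.08,0,0,0,-1],[0,0,0.08,0,0,0,-1],[0,0,0.08,0,0,0,-1],[0,0,0.08,0,0,0,-1],[0,0,0.08,0,0,0,-1],[0,0,0.08,0,0,0,-1],[0,0,0.08,0,0,0,-1],[0,0,0.08,0,0,0,-1],[0,0,0,0,0,0,-1]]
  ]
}}

```text
time_s: 7.35
eef_pos: [0.5369, 0.2178, 0.1253]
eef_rot: [[-0.414, 0.798, 0.438], [0.834, 0.526, -0.17], [-0.366, 0.295, -0.883]]
wrist_force: [1.5, 6.3, -3.4]
gripper_width: 0.0159
grasp_force: 24.9
```

>>> {"name": "arm_command", "arguments": {
  "commands": [
    [[0,0,0.09,0,0,0,-1],[0,0,0.09,0,0,0,-1],[0,0,0.09,0,0,0,-1],[0,0,0.09,0,0,0,-1],[0,0,0.09,0,0,0,-1],[0,0,0.09,0,0,0,-1],[0,0,0.09,0,0,0,-1],[0,0,0.09,0,0,0,-1],[0,0,0.09,0,0,0,-1],[0,0,0.05,0,0,0,-1],[0,0,0.03,0,0,0,-1],[0,0,0,0,0,0,-1]]
  ]
}}

```text
time_s: 8.35
eef_pos: [0.537, 0.2177, 0.1254]
eef_rot: [[0.39, 0.81, 0.438], [0.921, -0.352, -0.17], [0.016, 0.47, -0.883]]
wrist_force: [0.1, 5.2, -2.7]
gripper_width: 0.0158
grasp_force: 25.4
```

```bash
python3 - <<'E'
from iso import *
s=arm.read_state();E=s["eef_rot"];print(s["wrist_force"],s["wrist_torque"],E[:,2]@s["wrist_torque"],np.degrees(np.arctan2(E[1,0],E[0,0])))
E
```

```text
[ 0.07682951  5.21587902 -2.73623422] [0.52640523 0.28220116 0.96330547] -0.6677561731376542 67.02309691364219
```

>>> {"name": "arm_command", "arguments": {
  "commands": [
    [[0,0,-0.02,0,0,0,-1],[0,0,0,0,0,0,1],[0,0,0,0,0,0,1],[0,0,0,0,0,0,1],[0,0,0,0,0,0,1],[0,0,0,0,0,-0.03,1],[0,0,0,0,0,-0.06,1],[0,0,0,0,0,-0.1,1],[0,0,0,0,0,-0.1,1],[0,0,0,0,0,-0.1,1],[0,0,0,0,0,-0.1,1],[0,0,0,0,0,0,1]]
  ]
}}

```text
time_s: 9.35
eef_pos: [0.4726, 0.2443, 0.2609]
eef_rot: [[0.373, 0.815, 0.443], [0.928, -0.334, -0.166], [0.012, 0.473, -0.881]]
wrist_force: [-0.5, -0.2, -0.1]
gripper_width: 0.0855
grasp_force: 0.0
```

```bash
python3 - <<'E'
from iso import *
s,c=look("w3");print(s["eef_rot"].round(3).tolist(),s["gripper_width"])
m=masks(c["image"])
for k in("red","yellow","green"):print(k,blobs(m[k],(0,0,512,384),15))
E
```

```text
9.35 [0.4726 0.2443 0.2609] [ 36.2   7.  106.6 -29.4  53.9  73.2]
[[0.373, 0.815, 0.443], [0.928, -0.334, -0.166], [0.012, 0.473, -0.881]] 0.08545837339295416
red [([255.5, 119.1], 118, [252, 112, 8, 15]), ([256.1, 176.4], 1138, [247, 140, 18, 87]), ([93.8, 231.0], 39, [91, 227, 6, 9])]
yellow [([256.9, 169.0], 2369, [218, 133, 79, 76]), ([98.1, 249.4], 461, [78, 240, 43, 21]), ([308.0, 344.2], 187, [291, 338, 31, 11])]
green [([204.4, 172.9], 98, [198, 169, 14, 8]), ([308.4, 172.0], 97, [302, 169, 14, 7]), ([131.6, 268.6], 30, [128, 267, 8, 5])]
```

View pics/w3.png

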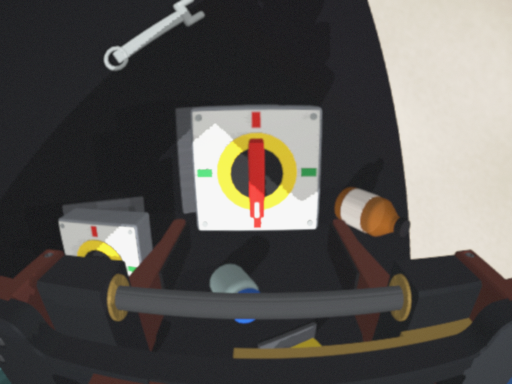

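The handle now lies between the red marks at (255.5,119) and (257,223). The green marks are at (204,173) and (308,172).

```bash
python3 - <<'E'
from iso import *
import pickle
s,c=pickle.load(open("w3.pkl","rb"))
C,yaw,n=iso(s,c,[(204.4,172.9),(308.4,172)],[(257,223),(255.5,119.1)],[(217.5,169),(297,169)])
top=C+.042*n;print("top",top.round(4))
ax=np.array([-np.sin(yaw),np.cos(yaw),0])
P=[onplane(ray(c,p,s),top,n) for p in((257,143),(256,213))]
d=P[0]-P[1];print("bar ends",P,np.linalg.norm(d),"mid",np.mean(P,0),"angle err",np.degrees(np.arcsin(d@(np.cross(n,ax))/np.linalg.norm(d))))
from scipy.spatial.transform import Rotation as Q
# clamp pre-view pose: above clamp, tool down, x yaw along rail
R=frame(np.radians(-23),[0,0,1]);plan(s,[.5285,-.2685,.26],R)
E
```

```text
yaw g,r -21.77 -21.66 C [0.5418 0.2137 0.111 ] spacing 0.1203 0.1237
yaw g,r -21.77 -21.55 C [0.5418 0.2137 0.111 ] spacing 0.1203 0.1238
yaw g,r -21.77 -21.54 C [0.5418 0.2137 0.111 ] spacing 0.1203 0.1239
disc 0.0899
top [0.5235 0.221  0.1481]
bar ends [array([0.53956279, 0.25821016, 0.14871537]), array([0.51101243, 0.19076728, 0.14784415])] 0.07324222790718055 mid [0.52528761 0.22448872 0.14827976] angle err -1.4569181171325556
rot deg [ 21.42 -22.92  88.93] units [ 0.357 -0.382  1.482]  shift before rot: [-1.5166  0.721   0.3694]  after: [0.8394 1.5006 0.0029] mm 515.8
```

>>> {"name": "arm_command", "arguments": {
  "commands": [
    [[0,0,0,-0.108,0.0515,0.0264,1],[0,0,0,-0.108,0.0515,0.0264,1],[0,0,0,-0.108,0.0515,0.0264,1],[0,0,0,-0.108,0.0515,0.0264,1],[0,0,0,-0.108,0.0515,0.0264,1],[0,0,0,-0.108,0.0515,0.0264,1],[0,0,0,-0.108,0.0515,0.0264,1],[0,0,0,-0.108,0.0515,0.0264,1],[0,0,0,-0.108,0.0515,0.0264,1],[0,0,0,-0.108,0.0515,0.0264,1],[0,0,0,-0.108,0.0515,0.0264,1],[0,0,0,-0.108,0.0515,0.0264,1]]
  ]
}}

```text
time_s: 10.4
eef_pos: [0.5189, -0.1985, 0.2551]
eef_rot: [[0.375, 0.818, 0.436], [0.927, -0.334, -0.171], [0.005, 0.468, -0.884]]
wrist_force: [0.5, -0.1, 0.0]
gripper_width: 0.0879
grasp_force: 0.0
```

>>> {"name": "arm_command", "arguments": {
  "commands": [
    [[0,0,0,-0.108,0.0515,0.0264,1],[0,0,0,-0.108,0.0515,0.0264,1],[0.0238,-0.0255,0.0988,0,0,0,1],[0.0238,-0.0255,0.0988,0,0,0,1],[0.0238,-0.0255,0.0988,0,0,0,1],[0.0238,-0.0255,0.0988,0,0,0,1],[0.0238,-0.0255,0.0988,0,0,0,1],[0.0238,-0.0255,0.0988,0,0,0,1],[0.0238,-0.0255,0.0988,0,0,0,1],[0.0238,-0.0255,0.0988,0,0,0,1],[0.0238,-0.0255,0.0988,0,0,0,1],[0.0238,-0.0255,0.0988,0,0,0,1]]
  ]
}}

```text
time_s: 11.4
eef_pos: [0.5272, -0.2692, 0.255]
eef_rot: [[0.989, 0.105, 0.103], [0.119, -0.982, -0.144], [0.086, 0.154, -0.984]]
wrist_force: [0.0, 0.0, -0.2]
gripper_width: 0.0876
grasp_force: 0.0
```

>>> {"name": "arm_command", "arguments": {
  "commands": [
    [[0.0238,-0.0255,0.0988,0,0,0,1],[0.0238,-0.0255,0.0988,0,0,0,1],[0.0238,-0.0255,0.0988,0,0,0,1],[0.0238,-0.0255,0.0988,0,0,0,1],[0.0238,-0.0255,0.0988,0,0,0,1],[0,0,0,0,0,0,1],[0,0,0,0,0,0,1]]
  ]
}}

```text
time_s: 11.98
eef_pos: [0.5275, -0.27, 0.255]
eef_rot: [[0.921, -0.388, -0.008], [-0.388, -0.921, -0.005], [-0.005, 0.008, -1.0]]
wrist_force: [-0.3, 0.3, -0.7]
gripper_width: 0.0877
grasp_force: 0.0
```

```bash
python3 - <<'E'
from iso import *
s,c=look("w4");print(s["eef_rot"].round(3).tolist())
cv2.imwrite("pics/w4c.png",cv2.resize(c["image"][60:260,140:390],None,fx=3,fy=3,interpolation=cv2.INTER_CUBIC)[...,::-1])
E
```

```text
11.9833 [ 0.5275 -0.27    0.255 ] [-33.4  18.6  84.8  -0.5  76.8  79.5]
[[0.921, -0.388, -0.008], [-0.388, -0.921, -0.005], [-0.005, 0.008, -1.0]]
```

View pics/w4c.png

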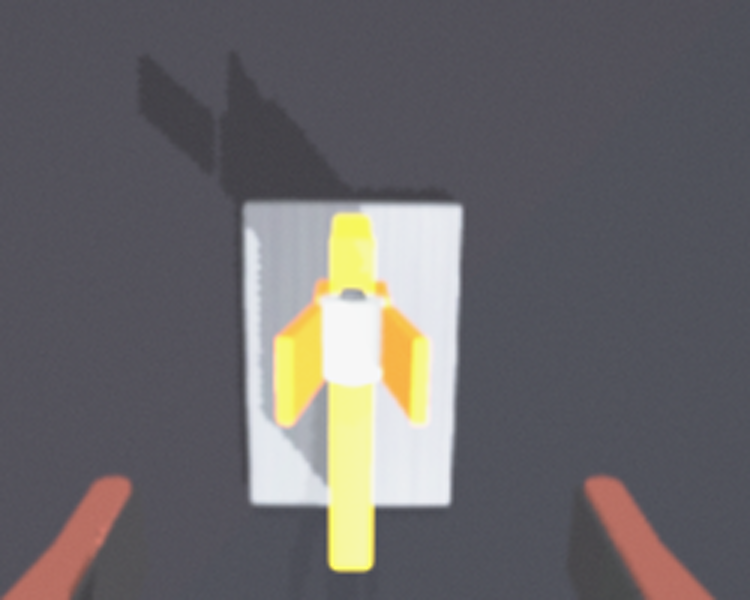

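The clamp sits square on the rail. Its paddle tops are centred at full-image (235,186.7) and (280,187.7), and the rail runs along column ~257.

```bash
python3 - <<'E'
from iso import *
import pickle
s,c=pickle.load(open("w4.pkl","rb"));z=[0,0,1]
f=lambda x,y,h:onplane(ray(c,(140+x/3,60+y/3),s),[0,0,h],z)
a=f(285,380,.156);b=f(420,383,.156);print("paddles",a,b,np.linalg.norm(a-b))
e=[f(285,335,.156),f(285,425,.156)];print("paddle len",np.linalg.norm(e[0]-e[1]))
e=[f(420,338,.156),f(420,425,.156)];print("paddle len",np.linalg.norm(e[0]-e[1]))
r=[f(352,220,.085),f(351.5,569,.085)];d=r[0]-r[1];print("rail",r,np.linalg.norm(d),np.degrees(np.arctan2(d[1],d[0])))
h=[f(351,303,.107),f(352,380,.107)];print("hub ends",h)
m=(a+b)/2; yr=np.arctan2(d[1],d[0])
# perpendicular offset of paddle mid from rail line
u=d/np.linalg.norm(d);w=np.array([-u[1],u[0],0]);print("offset from rail",(m-r[1])@w, "along",(m-r[1])@u, "hub along",[(q-r[1])@u for q in h])
p=m.copy();p[2]=.137-.019
plan(s,p,frame(yr,z))
E
```

```text
paddles [ 0.53507696 -0.25119102  0.156     ] [ 0.51799783 -0.2888828   0.156     ] 0.04138075161525875
paddle len 0.02893052158653651
paddle len 0.028021070447947518
rail [array([ 0.56378974, -0.28591305,  0.085     ]), array([ 0.42905158, -0.22855545,  0.085     ])] 0.14643860911342835 -23.05929586076216
hub ends [array([ 0.53922725, -0.27504088,  0.107     ]), array([ 0.51273222, -0.26419866,  0.107     ])]
offset from rail 1.650290604620737e-05 along 0.10594430870914169 hub along [np.float64(0.1195802110272518), np.float64(0.09095542435207392)]
rot deg [0.46 0.31 0.2 ] units [0.008 0.005 0.003]  shift before rot: [-3.000e-04 -2.200e-03  4.568e-01]  after: [-0.0028  0.0015  0.4568] mm 137.0
```

>>> {"name": "arm_command", "arguments": {
  "commands": [
    [[0.008,0.005,0.003,0,0,0,0.5],[0,0,0,-0.003,0.0015,0.06,0.5],[0,0,0,0,0,0.07,0.5],[0,0,0,0,0,0.08,0.5],[0,0,0,0,0,0.08,0.5],[0,0,0,0,0,0.07,0.5],[0,0,0,0,0,0.06,0.5],[0,0,0,0,0,0.037,0.5],[0,0,0,0,0,0,0.5],[0,0,0,0,0,0,0.5]]
  ],
  "newtons": 22
}}

```text
time_s: 12.87
eef_pos: [0.5269, -0.2693, 0.1193]
eef_rot: [[0.92, -0.392, 0.001], [-0.392, -0.92, 0.0], [0.001, -0.001, -1.0]]
wrist_force: [1.0, 0.9, 0.7]
gripper_width: 0.0658
grasp_force: 0.0
```

```bash
python3 - <<'E'
from iso import *
s=arm.read_state();print(s["wrist_force"]);plan(s,[.52654,-.27004,.118],frame(np.radians(-23.06),[0,0,1]))
E
```

```text
[1.03437907 0.94827584 0.67751847]
rot deg [-0.03 -0.06 -0.04] units [-0.001 -0.001 -0.001]  shift before rot: [-0.0002  0.0029  0.0045]  after: [-0.0002  0.0029  0.0045] mm 1.6
```

>>> {"name": "arm_command", "arguments": {
  "commands": [
    [[0,0,0,0,0.002,0.004,0],[0,0,0,0,0,0,-1],[0,0,0,0,0,0,-1],[0,0,0,0,0,0,-1],[0,0,0,0,0,0,-1],[0,0,0,0,0,0,-1],[0,0,0,0,0,0,-1],[0,0,0,0,0,0,-1],[0,0,0,0,0,0,-1],[0,0,0,0,0,0,-1],[0,0,0,0,0,0,-1],[0,0,0,0,0,0,-1]]
  ]
}}

```text
time_s: 13.87
eef_pos: [0.529, -0.2705, 0.121]
eef_rot: [[0.919, -0.393, 0.006], [-0.393, -0.919, -0.002], [0.006, -0.001, -1.0]]
wrist_force: [-0.8, 4.1, 14.7]
gripper_width: 0.0259
grasp_force: 22.0
```

>>> {"name": "arm_command", "arguments": {
  "commands": [
    [[0,0,0,0,0,0,-1],[0,0,0,0,0,0,-1],[0,0,0,0,0,0,-1]]
  ]
}}

```text
time_s: 14.12
eef_pos: [0.5291, -0.2705, 0.121]
eef_rot: [[0.919, -0.393, 0.006], [-0.393, -0.919, -0.002], [0.006, -0.001, -1.0]]
wrist_force: [-0.5, 3.8, 14.1]
gripper_width: 0.026
grasp_force: 22.0
```

>>> {"name": "arm_command", "arguments": {
  "commands": [
    [[0,0,0,0,0,-0.02,-1],[0,0,0,0,0,-0.03,-1],[0,0,0,0,0,-0.05,-1],[0,0,0,0,0,-0.08,-1],[0,0,0,0,0,-0.1,-1],[0,0,0,0,0,-0.1,-1],[0,0,0,0,0,-0.1,-1],[0,0,0,0,0,-0.07,-1],[0,0,0,0,0,0,-1]]
  ]
}}

```text
time_s: 14.87
eef_pos: [0.529, -0.2717, 0.2888]
eef_rot: [[0.919, -0.393, 0.009], [-0.393, -0.92, -0.005], [0.01, 0.001, -1.0]]
wrist_force: [0.7, -0.5, -1.4]
gripper_width: 0.0257
grasp_force: 22.0
```

```bash
python3 - <<'E'
from iso import *
s,c=look("w5");print(s["eef_rot"].round(3).tolist(),s["wrist_force"],s["gripper_width"])
a=arm.read_camera("scene");b=arm.read_camera("side")
import pickle;pickle.dump((s,a,b),open("v5.pkl","wb"))
W=c["image"][150:300,160:360]
def crop(d,p,r=26):
    q=np.array(d["R"])@p+d["t"];u=int(d["fx"]*q[0]/q[2]+d["cx"]);v=int(d["fy"]*q[1]/q[2]+d["cy"]);print(u-r,v-r);v=max(v,r);u=min(max(u,r),511-r)
    return cv2.resize(d["image"][v-r:v+r,u-r:u+r],(300,300),interpolation=cv2.INTER_CUBIC)
P=s["eef_pos"]
o=np.zeros((600,700,3),np.uint8);o[:300,:400]=cv2.resize(W,(400,300));o[300:,:300]=crop(a,P);o[300:,300:600]=crop(b,P)
cv2.imwrite("pics/w5c.png",o[...,::-1])
E
```

```text
14.8667 [ 0.529  -0.2717  0.2888] [-33.9  16.8  82.5   0.   80.   79.3]
[[0.919, -0.393, 0.009], [-0.393, -0.92, -0.005], [0.01, 0.001, -1.0]] [ 0.68401675 -0.51864736 -1.4113933 ] 0.025682149620089287
143 39
340 59
```

View pics/w5c.png

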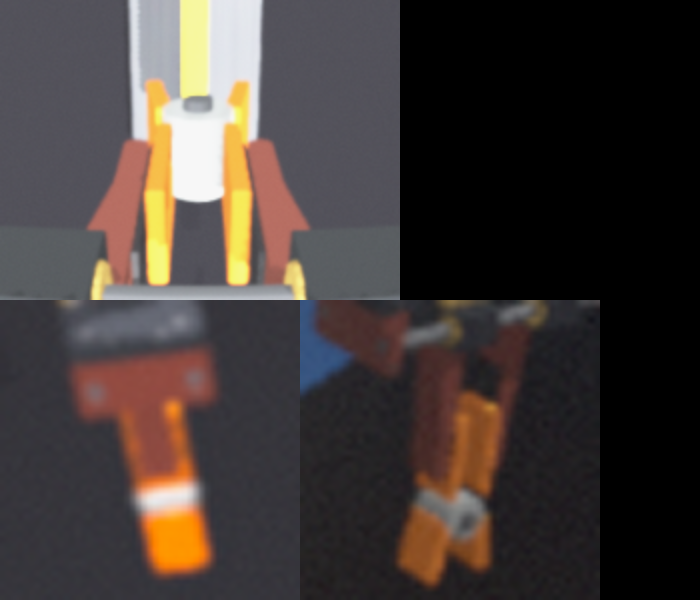

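The clamp is held with its jaws open and looks aligned with the fingers. The hub's front pin end is at wrist (258.5,201.5) and its rear rim at (258,250).

```bash
python3 - <<'E'
from iso import *
import pickle
s,c=pickle.load(open("w5.pkl","rb"));s0=dict(eef_rot=np.eye(3),eef_pos=np.zeros(3))
f=lambda x,y,h:(onplane(ray(c,(160+x/2,150+y/2),s0),[0,0,h],[0,0,1])*1e3).round(1)
for z in(.021,.024,.027):print(z,"pin front",f(197,103,z),"hub rear top",f(196,200,z-.012),"hub front top",f(196,108,z-.012))
print("paddle tops front/rear (z -.035)",f(158,192,-.035),f(158,283,-.035),f(238,190,-.035),f(238,283,-.035))
print("jaw tips front",f(157,81,.06),f(239,83,.06))
# place pose: clamp pin 12mm above top, along n; grip offset
yaw=np.radians(-21.7);X=np.array([np.cos(yaw),np.sin(yaw),0]);n=-np.sin(np.radians(28))*X+[0,0,np.cos(np.radians(28))]
R=frame(yaw+np.pi/2,n);print(R.round(3));top=np.array([.525,.222,.1483])
plan(s,top+n*(.012+.024+.06),R); print(top+n*.096)
E
```

```text
0.021 pin front [14.2  0.6 21. ] hub rear top [-15.2   0.3   9. ] hub front top [17.   0.3  9. ]
0.024 pin front [13.1  0.6 24. ] hub rear top [-16.9   0.3  12. ] hub front top [15.8  0.3 12. ]
0.027 pin front [12.   0.6 27. ] hub rear top [-18.6   0.2  15. ] hub front top [14.7  0.3 15. ]
paddle tops front/rear (z -.035) [ 11.8  -8.8 -35. ] [-16.   -9.6 -35. ] [ 12.3  10.5 -35. ] [-16.   11.4 -35. ]
jaw tips front [  9.1 -15.1  60. ] [ 8.3 17.1 60. ]
[[ 0.37   0.82   0.436]
 [ 0.929 -0.326 -0.174]
 [ 0.     0.469 -0.883]]
rot deg [-21.21  21.9  -89.51] units [-0.353  0.365 -1.492]  shift before rot: [-0.8111 -1.5046  0.1752]  after: [ 1.5242 -0.7681 -0.1978] mm 515.5
[0.48312467 0.23866422 0.23306297]
```

>>> {"name": "arm_command", "arguments": {
  "commands": [
    [[0,0,0,-0.054,-0.1,0.012,-1],[0,0,0,-0.054,-0.1,0.012,-1],[0,0,0,-0.054,-0.1,0.012,-1],[0,0,0,-0.054,-0.1,0.012,-1],[0,0,0,-0.054,-0.1,0.012,-1],[0,0,0,-0.054,-0.1,0.012,-1],[0,0,0,-0.054,-0.1,0.012,-1],[0,0,0,-0.054,-0.1,0.012,-1],[0,0,0,-0.054,-0.1,0.012,-1],[0,0,0,-0.054,-0.1,0.012,-1],[0,0,0,-0.054,-0.1,0.012,-1],[0,0,0,-0.054,-0.1,0.012,-1]]
  ]
}}

```text
time_s: 16.02
eef_pos: [0.4874, 0.1387, 0.2375]
eef_rot: [[0.919, -0.393, -0.002], [-0.393, -0.919, -0.001], [-0.002, 0.002, -1.0]]
wrist_force: [0.7, 1.0, -1.4]
gripper_width: 0.0255
grasp_force: 22.0
```

>>> {"name": "arm_command", "arguments": {
  "commands": [
    [[0,0,0,-0.054,-0.1,0.012,-1],[0,0,0,-0.054,-0.1,0.012,-1],[0,0,0,-0.054,-0.1,0.012,-1],[-0.0235,0.0243,-0.0995,0,0,0,-1],[-0.0235,0.0243,-0.0995,0,0,0,-1],[-0.0235,0.0243,-0.0995,0,0,0,-1],[-0.0235,0.0243,-0.0995,0,0,0,-1],[-0.0235,0.0243,-0.0995,0,0,0,-1],[-0.0235,0.0243,-0.0995,0,0,0,-1],[-0.0235,0.0243,-0.0995,0,0,0,-1],[-0.0235,0.0243,-0.0995,0,0,0,-1],[-0.0235,0.0243,-0.0995,0,0,0,-1]]
  ]
}}

```text
time_s: 17.02
eef_pos: [0.4788, 0.2386, 0.2267]
eef_rot: [[0.843, 0.487, 0.23], [0.53, -0.825, -0.197], [0.094, 0.288, -0.953]]
wrist_force: [-0.3, -0.2, -1.2]
gripper_width: 0.0254
grasp_force: 22.0
```

>>> {"name": "arm_command", "arguments": {
  "commands": [
    [[-0.0235,0.0243,-0.0995,0,0,0,-1],[-0.0235,0.0243,-0.0995,0,0,0,-1],[-0.0235,0.0243,-0.0995,0,0,0,-1],[-0.0235,0.0243,-0.0995,0,0,0,-1],[-0.0235,0.0243,-0.0995,0,0,0,-1],[-0.0235,0.0243,-0.0995,0,0,0,-1],[0,0,0,0,0,0,-1],[0,0,0,0,0,0,-1],[0,0,0,0,0,0,-1]]
  ]
}}

```text
time_s: 17.77
eef_pos: [0.4799, 0.239, 0.2281]
eef_rot: [[0.372, 0.824, 0.427], [0.928, -0.331, -0.169], [0.002, 0.459, -0.888]]
wrist_force: [-0.1, 0.7, -0.9]
gripper_width: 0.0256
grasp_force: 22.0
```

```bash
cat > pl.py <<'E'
from iso import *
yaw=np.radians(-21.7);X=np.array([np.cos(yaw),np.sin(yaw),0]);n=-np.sin(np.radians(28))*X+[0,0,np.cos(np.radians(28))]
R=frame(yaw+np.pi/2,n);top=np.array([.5253,.2222,.1487])
def rep(h):
    s=arm.read_state();plan(s,top+n*(.036+h)+.002*R[:,0],R);print(s["time_s"],"force tool",(s["eef_rot"].T@s["wrist_force"]).round(1),s["gripper_width"],"height of TCP above top",(s["eef_pos"]-top)@n)
E
python3 - <<'E'
from pl import *
s,c=look("w6");rep(.06)
cv2.imwrite("pics/w6c.png",cv2.resize(c["image"][80:300,140:380],None,fx=2.5,fy=2.5,interpolation=cv2.INTER_CUBIC)[...,::-1])
E
```

```text
17.7667 [0.4799 0.239  0.2281] [ 34.7   9.7 108.2 -29.9  50.2  73.6]
rot deg [-0.63 -0.07 -0.16] units [-0.011 -0.001 -0.003]  shift before rot: [ 0.0096  0.0166 -0.0102]  after: [ 0.0095  0.0167 -0.0101] mm 6.5
17.8167 force tool [ 0.2 -1.1  0.8] 0.02557755818832197 height of TCP above top 0.09298272276382945
```

View pics/w6c.png

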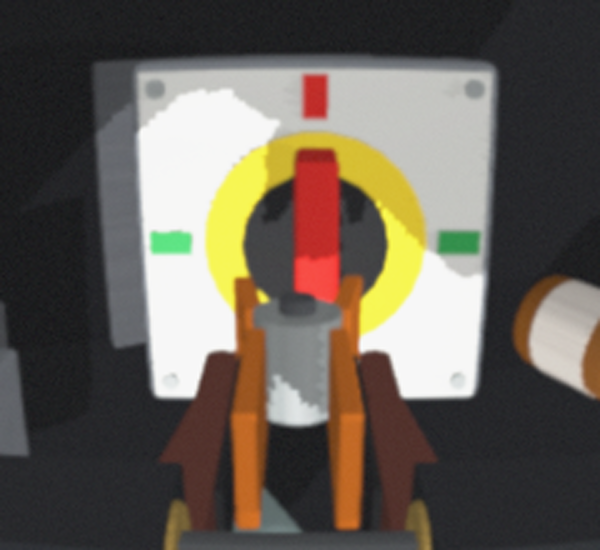

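The bar, at crop column 317, lies about 5 mm to the right of the clamp's centre at 298, which matches the computed correction. I'll correct that and descend.

>>> {"name": "arm_command", "arguments": {
  "commands": [
    [[-0.011,-0.001,-0.003,0,0,0,-1],[0,0,0,0.0095,0.0167,0,-1],[0,0,0,0,0,0.03,-1],[0,0,0,0,0,0.03,-1],[0,0,0,0,0,0.02,-1],[0,0,0,0,0,0.01,-1],[0,0,0,0,0,0,-1],[0,0,0,0,0,0,-1],[0,0,0,0,0,0,-1]]
  ]
}}

```text
time_s: 18.57
eef_pos: [0.4972, 0.2356, 0.2075]
eef_rot: [[0.367, 0.821, 0.438], [0.93, -0.324, -0.173], [-0.0, 0.471, -0.882]]
wrist_force: [0.3, 0.5, -1.5]
gripper_width: 0.0257
grasp_force: 22.0
```

```bash
python3 - <<'E'
from pl import *
rep(0)
E
```

```text
rot deg [ 0.09 -0.07  0.14] units [ 0.001 -0.001  0.002]  shift before rot: [-0.0002 -0.001   0.1016]  after: [-1.000e-04 -8.000e-04  1.016e-01] mm 30.5
18.5667 force tool [ 0.6 -0.6  1.3] 0.025724047524734065 height of TCP above top 0.06648908966638092
```

>>> {"name": "arm_command", "arguments": {
  "commands": [
    [[0,0,0,0,-0.001,0.02,-1],[0,0,0,0,0,0.02,-1],[0,0,0,0,0,0.02,-1],[0,0,0,0,0,0.015,-1],[0,0,0,0,0,0.01,-1],[0,0,0,0,0,0,-1],[0,0,0,0,0,0,-1]]
  ]
}}

```text
time_s: 19.15
eef_pos: [0.5081, 0.2311, 0.1845]
eef_rot: [[0.367, 0.821, 0.437], [0.93, -0.324, -0.173], [-0.001, 0.471, -0.882]]
wrist_force: [0.6, 0.2, -0.9]
gripper_width: 0.0259
grasp_force: 22.0
```

```bash
python3 - <<'E'
from pl import *
rep(0)
s=arm.read_state();c=arm.read_camera("wrist");m=masks(c["image"])
print(blobs(m["red"],(180,80,330,260),15))
E
```

```text
rot deg [ 0.07 -0.04  0.16] units [ 0.001 -0.001  0.003]  shift before rot: [0.0003 0.0007 0.0156]  after: [0.0003 0.0007 0.0156] mm 4.7
19.15 force tool [0.4 0.  1.1] 0.025853888933550576 height of TCP above top 0.040671770190512144
[([259.0, 126.1], 229, [254, 116, 11, 21]), ([259.1, 176.2], 971, [248, 153, 24, 46]), ([252.6, 254.1], 57, [250, 249, 7, 11]), ([265.3, 254.0], 60, [261, 249, 8, 11])]
```

>>> {"name": "arm_command", "arguments": {
  "commands": [
    [[0,0,0,0,0,0.004,-1],[0,0,0,0,0,0.004,-1],[0,0,0,0,0,0.003,-1],[0,0,0,0,0,0,-1],[0,0,0,0,0,0,-1]]
  ]
}}

```text
time_s: 19.62
eef_pos: [0.5096, 0.2307, 0.182]
eef_rot: [[0.367, 0.821, 0.438], [0.93, -0.324, -0.173], [-0.0, 0.471, -0.882]]
wrist_force: [-0.4, -0.5, -2.1]
gripper_width: 0.0255
grasp_force: 22.0
```

>>> {"name": "arm_command", "arguments": {
  "commands": [
    [[0,0,0,0,0,0.003,-1],[0,0,0,0,0,0,-1],[0,0,0,0,0,0,-1]]
  ]
}}

```text
time_s: 19.87
eef_pos: [0.5099, 0.2305, 0.1811]
eef_rot: [[0.367, 0.821, 0.438], [0.93, -0.324, -0.173], [-0.0, 0.471, -0.882]]
wrist_force: [-0.6, -0.7, -1.9]
gripper_width: 0.0259
grasp_force: 22.0
```

```bash
python3 - <<'E'
from pl import *
rep(0)
E
```

```text
rot deg [ 0.09 -0.07  0.15] units [ 0.001 -0.001  0.003]  shift before rot: [-0.0002  0.0003  0.0026]  after: [-0.0002  0.0003  0.0026] mm 0.8
19.8667 force tool [-0.9 -1.2  1.6] 0.025900740902201624 height of TCP above top 0.03677757629784656
```

>>> {"name": "arm_command", "arguments": {
  "commands": [
    [[0,0,0,0,0,0.003,-1],[0,0,0,0,0,0.003,-1],[0,0,0,0,0,0,-1],[0,0,0,0,0,0,-1]]
  ]
}}

```text
time_s: 20.2
eef_pos: [0.5106, 0.2305, 0.1803]
eef_rot: [[0.367, 0.82, 0.439], [0.93, -0.324, -0.172], [0.001, 0.471, -0.882]]
wrist_force: [-5.9, 0.9, 7.5]
gripper_width: 0.0256
grasp_force: 22.0
```

>>> {"name": "arm_command", "arguments": {
  "commands": [
    [[0,0,0,0,0,0.003,-1],[0,0,0,0,0,0,-1],[0,0,0,0,0,0,-1]]
  ]
}}

```text
time_s: 20.45
eef_pos: [0.5107, 0.2305, 0.1801]
eef_rot: [[0.367, 0.82, 0.439], [0.93, -0.324, -0.172], [0.001, 0.471, -0.882]]
wrist_force: [-11.6, 1.8, 14.4]
gripper_width: 0.0257
grasp_force: 22.0
```

```bash
python3 - <<'E'
from pl import *
rep(0)
E
```

```text
rot deg [ 0.12 -0.13  0.11] units [ 0.002 -0.002  0.002]  shift before rot: [-0.0009 -0.0001 -0.0015]  after: [-0.0009 -0.0001 -0.0015] mm 0.5
20.45 force tool [ -2.5  -3.4 -18.1] 0.025715735851772285 height of TCP above top 0.03554271764675659
```

>>> {"name": "arm_command", "arguments": {
  "commands": [
    [[0,0,0,0,0,-0.002,-1],[0,0,0,0,0,0,-0.3],[0,0,0,0,0,0,-0.1],[0,0,0,0,0,0,0.1],[0,0,0,0,0,0,0.3],[0,0,0,0,0,0,0.5],[0,0,0,0,0,0,0.7],[0,0,0,0,0,0,0.7],[0,0,0,0,0,0,0.7],[0,0,0,0,0,0,0.7],[0,0,0,0,0,0,0.7]]
  ]
}}

```text
time_s: 21.37
eef_pos: [0.5109, 0.2302, 0.1793]
eef_rot: [[0.367, 0.821, 0.438], [0.93, -0.324, -0.173], [-0.0, 0.471, -0.882]]
wrist_force: [-0.2, -0.8, 0.2]
gripper_width: 0.0747
grasp_force: 0.0
```

```bash
python3 - <<'E'
from pl import *
rep(0)
E
```

```text
rot deg [ 0.09 -0.08  0.15] units [ 0.002 -0.001  0.002]  shift before rot: [-0.0004  0.     -0.0044]  after: [-0.0004  0.     -0.0044] mm 1.3
21.3667 force tool [-0.9  0.2 -0.2] 0.0747270012917846 height of TCP above top 0.03469352224440156
```

Released with no contact force. Now I'll retreat along the face normal and check.

>>> {"name": "arm_command", "arguments": {
  "commands": [
    [[0,0,0,0,0,-0.03,0.7],[0,0,0,0,0,-0.06,0.8],[0,0,0,0,0,-0.1,0.9],[0,0,0,0,0,-0.1,1],[0,0,0,0,0,-0.1,1],[0,0,0,0,0,-0.06,1],[0,0,0,0,0,0,1],[0,0,0,0,0,0,1],[0,0,0,0,0,0,1]]
  ]
}}

```text
time_s: 22.12
eef_pos: [0.4514, 0.2532, 0.2977]
eef_rot: [[0.367, 0.821, 0.437], [0.93, -0.323, -0.173], [-0.001, 0.47, -0.882]]
wrist_force: [0.1, 0.1, -0.6]
gripper_width: 0.0876
grasp_force: 0.0
```

```bash
python3 - <<'E'
from pl import *
s,c=look("w7");a=arm.read_camera("scene");b=arm.read_camera("side")
o=np.zeros((600,780,3),np.uint8);o[:,:480]=cv2.resize(c["image"][60:260,180:340],(480,600),interpolation=cv2.INTER_CUBIC)
o[:300,480:]=cv2.resize(a["image"][155:235,220:300],(300,300),interpolation=cv2.INTER_CUBIC);o[300:,480:]=cv2.resize(b["image"][160:240,225:305],(300,300),interpolation=cv2.INTER_CUBIC)
cv2.imwrite("pics/w7c.png",o[...,::-1])
E
```

```text
22.1167 [0.4514 0.2532 0.2977] [ 39.    4.2 103.9 -28.1  60.4  72.2]
```

View pics/w7c.png

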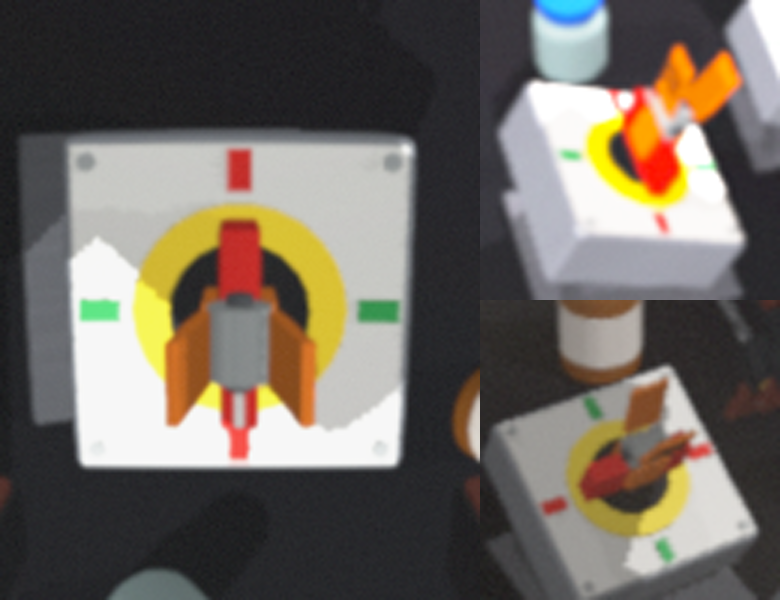

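The clamp sits square on the bar with the handle off: the bar is on column 239, between the red marks, and the hub spans crop rows 300–388. Now a numeric check of whether it is centred.

```bash
python3 - <<'E'
from pl import *
import pickle
s,c=pickle.load(open("w7.pkl","rb"))
f=lambda x,y,h:(onplane(ray(c,(180+x/3,60+y/3),s),top+h*n,n)-top)
for nm,x,y,h in(("pin front",240,300,.012),("hub front top",240,305,.022),("hub rear top",240,388,.022),("padL f",178,340,.07),("padL r",175,425,.07),("padR f",304,340,.07),("padR r",308,425,.07),("bar front top",239,232,0),("bar rear top",239,427,0)):
    d=f(x,y,h);print(nm,"along",(d@R[:,0]*1e3).round(1),"across",(d@R[:,1]*1e3).round(1))
E
```

```text
pin front along 14.4 across -0.8
hub front top along 14.8 across -0.8
hub rear top along -16.1 across -0.7
padL f along 14.4 across -19.8
padL r along -13.0 across -21.2
padR f along 14.5 across 18.4
padR r along -12.9 across 20.3
bar front top along 37.9 across -1.2
bar rear top along -39.3 across -0.9
```

Centred to within about 1 mm, seated square and home.

```bash
python3 -c "
from bench import arm
print(arm.close_job())"
```

```text
the job is handed in; nothing more can be done
None
```

The isolator handle is fully off, and the clamp is clipped square over its middle with the hub seated on the bar and the gripper clear. The job was handed in at about 22 s of the 58 s limit.

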